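# Eject one vial cap and push it onto the green mat

## Task

Press the orange plunger of the vial-cap dispenser all the way down once with the closed fingertips and let it come back up, so that exactly one white cap slides out of the gate at its front. Then push that cap along the worktop with the fingertips, without picking it up, until it lies entirely on the green mat, and take the hand away. Leave the other caps inside the dispenser and do not disturb the amber vial or the paper cups nearby.

Things in the scene. Friction and masses are not known exactly. Their poses are not given: they have to be found in the camera images.
- dispenser: Grey cap dispenser fixed to the worktop, 52 mm high without plunger, 64 mm wide (86 mm over its 6 mm thick foot flanges). Origin on the vertical axis of its cap magazine, at worktop level; -x points out of the front gate, roughly to the robot; y is sideways; front face at x = -24 mm, rear end at +86 mm. Four white caps are stacked in the magazine behind a clear window.
- gate (a point): Middle of the front gate at worktop level, at x = -24 mm of the dispenser. Pressing the plunger pushes the lowest cap out here, flat along the worktop; its centre stops about 36 mm in front of this point (up to 20 mm farther if pressed fast). When the plunger rises the next cap drops into place, so a second press would eject a second cap.
- plunger_top (a point): Centre of the flat top of the round orange plunger, 32 mm diameter, behind the magazine at x = +50 mm, y = 0 of the dispenser; 62 mm above the worktop when up, 40 mm when fully down. It moves straight down and springs back by itself.
- plunger (a joint): Plunger travel in m: 0 up, 0.022 fully down at a hard stop. The spring takes about 2 N at the start and 7 N at the bottom, plus damping of about 2.5 N per 0.1 m/s.
- cap_1_center (a point): Centre of the cap that is lowest in the magazine and is ejected first: round white plastic snap cap lying closed side up, 36 mm diameter, 11 mm high, about 12 g; this point is half-way up (5.5 mm above its underside). It slides on the worktop when pushed from the side.
- cap_2_center (a point): Centre of the second cap from below in the magazine, same as the first.
- cap_3_center (a point): Centre of the third cap from below in the magazine, same as the first.
- cap_4_center (a point): Centre of the top cap in the magazine, same as the first.
- mat_green: Green square mat, 100 x 100 mm, under 1 mm thick, lying flush on the worktop so that a cap slides onto it without a step. Origin at its centre; its x and y axes run along its edges. It lies to the left or to the right of the dispenser's gate, 130 to 170 mm to the side.
- mat_blue: Blue square mat of the same size on the other side of the gate; not used.
- filled_vial: Amber vial standing loose behind the green mat, 36 mm diameter, 84 mm high. Origin at the centre of its underside. Must not be disturbed.
- spare_cups: Small nest of pleated paper cups standing loose behind the blue mat, 38 mm diameter, 35 mm high. Origin at the centre of its underside. Must not be disturbed.
There are look-alikes about, which are no part of the job. What is shaped like the part that bears cap_4_center but blue or purple is not meant. What is shaped like the dispenser but turquoise is not meant.

How it is judged:
On the way, in this order (a step that is already met when the one before it is completed fails the run):
1. the plunger is pressed down and the lowest cap is pushed out of the gate (value of joint plunger above 0.017 m and x of cap_1_center in the frame of dispenser below -0.045 m), for 0.05 s.
2. the plunger has come back up (value of joint plunger below 0.004 m), for 0.1 s.
At the end, for the whole second after the job is handed in: The first cap lies flat, closed side up, at rest and wholly on the green mat (its centre within 34 mm of the mat's centre along both mat axes), the plunger is up (within 4 mm), and the three other caps are still in the magazine (x of cap_1_center in the frame of mat_green between -0.034 and 0.034 m and y of cap_1_center in the frame of mat_green between -0.034 and 0.034 m and height (world z) of cap_1_center below 0.009 m and angle between cap_1_center's own z axis and vertical below 0.15 rad and linear speed of cap_1 below 0.01 m/s and value of joint plunger below 0.004 m and horizontal distance between each of cap_2_center, cap_3_center, cap_4_center and dispenser below 0.025 m); the robot touches nothing.
It fails at once if a second cap leaves the magazine (horizontal distance between any of cap_2_center, cap_3_center, cap_4_center and dispenser above 0.03 m).
It fails at once if a cap is lifted (height (world z) of cap_1_center above 0.03 m or height (world z) of any of cap_2_center, cap_3_center, cap_4_center above 0.06 m).
It fails at once if the amber vial or the paper cups are disturbed (moved more than 15 mm or tipped) (distance of any of filled_vial, spare_cups from where it was at the start of the episode above 0.015 m or angle between any of filled_vial, spare_cups's own z axis and vertical above 0.4 rad).
It also fails if it takes over 54 s, if anything falls off the work surface, if the arm or the gripper's body presses on something with over 40 N, if the wrist force passes 120 N, or if a joint passes its speed limit or range.

## Robot

A 6-joint arm with a two-finger parallel gripper is mounted at the origin on a cart in front of the work surface, level with it; the furniture and walls round the work are solid. World frame = base frame: x ahead of the robot, y to its left, z up, the work surface at z = 0. Lengths are in m, angles in rad, forces in N, time in s.
With the tool pointing down it reaches from about 0.275 to 0.975 m from the base axis. Payload 8.4 kg.
Tool frame: the origin (TCP) lies at the very end of the fingers, on their centre line; the grasp point (between the pads) lies 19 mm behind it; z points along the fingers, y is the direction in which the jaws open and shut (so a half turn about z gives the same grasp; the last joint's range is limited). The gripper opens to 92 mm and grips with 3 to 60 N. Pads are 20 mm wide; open, the fingers measure 128 mm over their backs; the gripper's body (75 mm by 189 mm) begins 69 mm behind the grasp point.
Start: joints at [1.321, 0.353, 1.633, -0, 1.155, -0.002], TCP at [0.153, 0.606, 0.215] pointing down, gripper open.
Joint ranges: [-2.63, 2.63], [-0.92, 2.1], [0.06, 2.66], [-1.3, 4.44], [0, 2.69], [-3.02, 3.02]. Speed limits (rad/s): [2.22, 2.22, 2.79, 3.14, 3.14, 3.14].

## Interface

Orientations are given as a unit quaternion [x, y, z, w].
In Python, from plant import manip gives the robot as it stands. The module is installed in compiled form; this text tells all that it offers. Calls block until the motion is done:
- manip.movep(position, orientation): joint-space move of the TCP to a pose.
- manip.line_to(position, vel=0.15, rotation=None, f_stop=None): straight line of the TCP; rotation=None keeps the orientation; vel is the mean speed in m/s. With f_stop (N) it stops when the force on the tool has changed by that much, and returns True; else False.
- manip.move_joints(angles): joint-space move.
- manip.open_gripper() and manip.grasp(): open the fingers fully, or close them until they stop; the grip force is fixed at half the most.
- manip.wait(seconds).
- manip.ik(position, orientation): joint angles nearest the present ones, or None.
- manip.get_obs(): the state.
- manip.snapshot(name): name is "side" or "top" or "wrist"; returns the picture (400x640x3 uint8, red, green, blue); there is no depth.
- manip.camera_info(name): a dict with "fx", "fy", "cx", "cy" (pixels), "extrinsics" (4x4, takes a point from camera to world coordinates); the wrist camera has in their place "hand_eye" (4x4, takes a point from camera to tool coordinates, whose origin is the TCP and whose axes are the flange's). Camera axes: x right, y up, looking along -z (the intrinsics and any distortion apply to the point x, -y, -z); pixel columns grow to the right and rows downward; lengths in m; the calibration is good to about 2 mm. A picture is of the moment at which its call begins: read the wrist's pose just before it. camera_info takes no time and is no camera call.
A pose or a line that the arm cannot do raises manip.IKError and nothing moves.
- manip.job_done(): hands the job in, once; it reports no verdict.
The state is a dict: "time": time; "joint_positions": joint angles; "qvel": joint speeds; "joint_efforts": joint torques, N m; "tcp_pos": TCP position; "tcp_rot": TCP orientation; "wrist_force": force on the tool from outside, world axes, zero at the start; "torque": the same for the moment, N m; "width": opening from 0.0 (shut) to 1.0 (fully open).
Only numpy, scipy, OpenCV 4.12 (cv2) and the standard library are available. Lean on these libraries where they do the work, as an engineer would, in place of code of your own. Each camera call takes 0.05 s, during which the arm holds its last target.

## Working session

There is one attempt and no reset: what is moved stays moved. The work goes in short steps, each a Python script; the robot and the scene stay as the last script left them, time stands still between calls to the robot, and variables do not carry over. Pictures are saved under pics/ and viewed, and the job is handed in when it is done.

```bash
mkdir -p pics
cat > h.py <<'E'
import numpy as np, cv2
from plant import manip
from scipy.spatial.transform import Rotation as R
def save(n,im): cv2.imwrite('pics/'+n+'.png',cv2.cvtColor(im,cv2.COLOR_RGB2BGR))
E
python3 - <<'E'
from h import *
print(manip.get_obs())
for n in ('top','side','wrist'):
    save(n+'1',manip.snapshot(n)); print(n,manip.camera_info(n))
E
```

```text
{'time': 0.0, 'joint_positions': array([ 1.32062338e+00,  3.53637197e-01,  1.63410381e+00, -4.27128770e-05,
        1.15520691e+00, -2.41492762e-03]), 'qvel': array([ 0.000781  , -0.00079772,  0.00030157, -0.00016551,  0.00187585,
       -0.00171911]), 'joint_efforts': array([ 2.84081536e-03, -5.93853378e+01, -3.34213471e+01,  6.98917173e-02,
        2.33503320e-02, -8.52430276e-05]), 'tcp_pos': array([0.15317263, 0.60544226, 0.21388351]), 'tcp_rot': array([ 1.23553814e-01,  9.92337642e-01, -6.74695715e-04, -6.59764092e-05]), 'wrist_force': array([ 0.19205053,  0.20394614, -1.15102387]), 'torque': array([ 0.01561706, -0.01924048,  0.03077885]), 'width': 1.0003551593378839}
top {'fx': 416.9756625707589, 'fy': 416.9756625707589, 'cx': 327.2053179690492, 'cy': 206.76538984856685, 'extrinsics': array([[-4.33438573e-04,  9.96887520e-01, -7.88358103e-02,
         4.30783088e-01],
       [-9.99998587e-01, -3.04043991e-04,  1.65331339e-03,
         8.09965653e-03],
       [ 1.62419793e-03,  7.88364155e-02,  9.96886243e-01,
         1.00770758e+00],
       [ 0.00000000e+00,  0.00000000e+00,  
[... 173 characters left out ...]
([[ 0.99531956,  0.0446888 , -0.08568477,  0.44433721],
       [-0.09412147,  0.64932003, -0.75466857, -0.65800473],
       [ 0.02191161,  0.75920117,  0.6504871 ,  0.65310136],
       [ 0.        ,  0.        ,  0.        ,  1.        ]])}
wrist {'fx': 327.358211338527, 'fy': 327.358211338527, 'cx': 319.6184555693204, 'cy': 200.69851080577448, 'hand_eye': array([[-8.67033126e-04,  9.65789053e-01,  2.59327501e-01,
         7.16929246e-02],
       [ 9.99998582e-01,  4.62942475e-04,  1.61929267e-03,
         3.06624986e-04],
       [ 1.44384142e-03,  2.59328538e-01, -9.65788085e-01,
        -1.70256883e-01],
       [ 0.00000000e+00,  0.00000000e+00,  0.00000000e+00,
         1.00000000e+00]])}
```

View pics/top1.png

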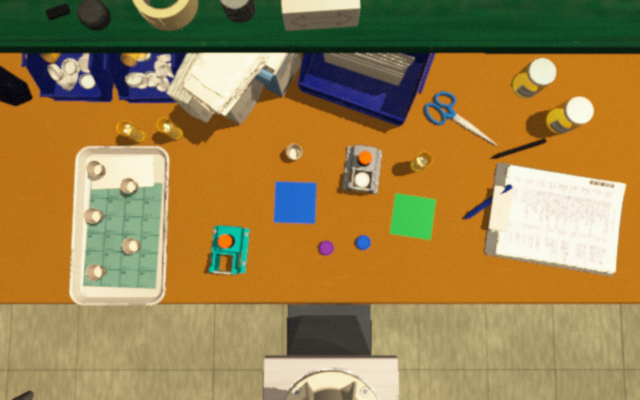

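View pics/side1.png

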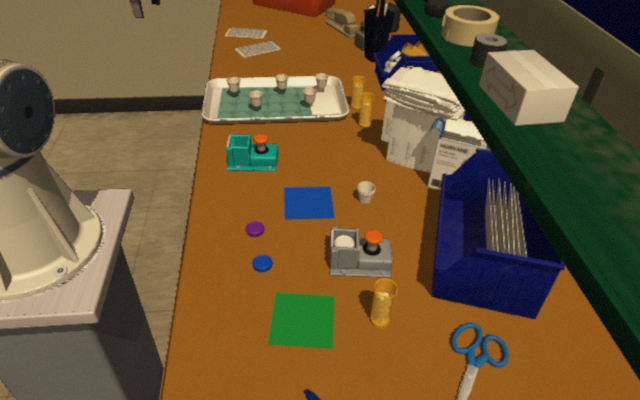

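The top view shows two dispensers: the grey one at (362,168) with its orange plunger at (365,158), and a turquoise look-alike at (230,250). The loose blue cap (363,242) and purple cap (326,248) are also look-alikes. The green mat is at (413,216) and the vial at (421,161). The grey dispenser is the one meant. I'll confirm that in an enlarged crop and measure it.

```bash
cat >> h.py <<'E'
def ray(name,uv,z,ext=None,ci=None):
    ci=ci or manip.camera_info(name)
    if ext is None: ext=ci['extrinsics']
    d=np.array([(uv[0]-ci['cx'])/ci['fx'],-(uv[1]-ci['cy'])/ci['fy'],-1]); d=ext[:3,:3]@d; o=ext[:3,3]
    return o+d*(z-o[2])/d[2]
def wext(o=None):
    o=o or manip.get_obs(); T=np.eye(4); T[:3,:3]=R.from_quat(o['tcp_rot']).as_matrix(); T[:3,3]=o['tcp_pos']
    return T@manip.camera_info('wrist')['hand_eye']
def proj(name,p,ext=None):
    ci=manip.camera_info(name)
    if ext is None: ext=ci['extrinsics']
    q=np.linalg.inv(ext)@np.r_[p,1]
    return np.array([ci['cx']+ci['fx']*q[0]/-q[2],ci['cy']+ci['fy']*q[1]/q[2]])
def blobs(im,lo,hi,amin=30):
    hsv=cv2.cvtColor(im,cv2.COLOR_RGB2HSV); m=cv2.inRange(hsv,lo,hi)
    cs,_=cv2.findContours(m,cv2.RETR_EXTERNAL,cv2.CHAIN_APPROX_NONE)
    out=[]
    for c in cs:
        if cv2.contourArea(c)>=amin: out.append((cv2.contourArea(c),cv2.minAreaRect(c)))
    return out
E
python3 - <<'E'
from h import *
im=cv2.cvtColor(cv2.imread('pics/top1.png'),cv2.COLOR_BGR2RGB)
for n,lo,hi,z in (('green',(50,100,60),(75,255,255),0),('orange',(3,220,180),(10,255,255),.062),('blue',(105,150,80),(125,255,255),0)):
    for a,r in blobs(im,lo,hi):
        print(n,a,np.round(r[0],1),np.round(r[1],1),round(r[2],1),np.round(ray('top',r[0],z),4))
c=im[110:260,270:450]; save('crop1',cv2.resize(c,None,fx=4,fy=4,interpolation=cv2.INTER_CUBIC))
E
```

```text
green 1529.5 [412.5 216.1] [40.3 40.2] 8.1 [ 0.4878 -0.2     0.    ]
green 135.0 [163.    3.5] [ 7. 26.] 90.0 [1.0244 0.42   0.    ]
green 23382.5 [319.5  23. ] [ 46. 639.] 90.0 [0.9735 0.0256 0.    ]
blue 118.5 [363. 242.] [12. 12.] 90.0 [ 0.4253 -0.0797  0.    ]
blue 76.5 [478.1 208.6] [ 3.8 29.4] 54.5 [ 0.5059 -0.3594  0.    ]
blue 1482.5 [294.8 202.1] [39.5 39.3] 2.1 [0.5218 0.0851 0.    ]
blue 315.0 [144.5  93. ] [10. 49.] 90.0 [0.7932 0.4587 0.    ]
blue 373.0 [70.7 89.7] [59. 14.] 2.6 [0.8015 0.6416 0.    ]
blue 1207.0 [353.2  93.2] [111.7  19.7] 19.5 [ 0.7927 -0.0582  0.    ]
blue 162.0 [144.8  65.6] [13.1 32.7] 60.5 [0.8631 0.4604 0.    ]
blue 58.5 [105.5  62. ] [16.  5.] 90.0 [0.8723 0.5584 0.    ]
blue 62.5 [67.8 56.7] [ 8.6 24.7] 67.6 [0.8859 0.653  0.    ]
```

View pics/crop1.png

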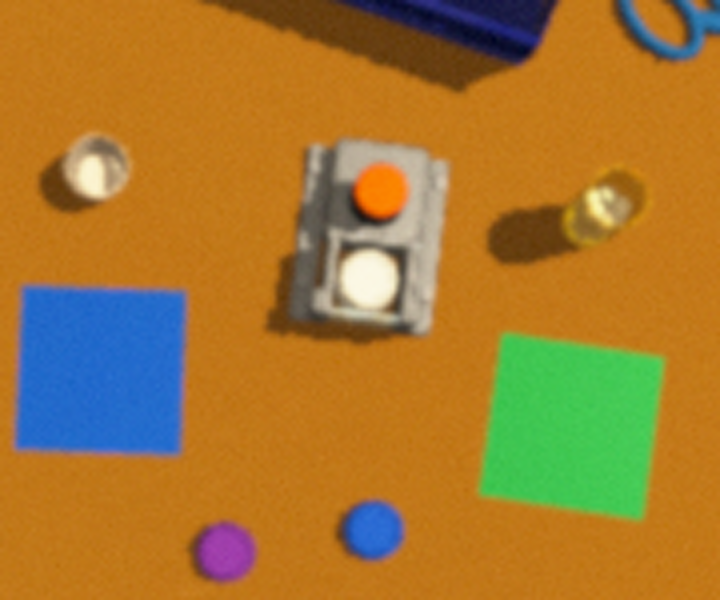

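The crop confirms it: grey dispenser, orange plunger at about (365,158) and white caps in the magazine, with the gate facing the robot. Next I'll check how far the shelf overhangs, then fly over for a wrist view.

Run:
```python
from h import *
for z in (0,.1,.2,.3,.4,.5):
    p=ray('top',(362,52),z); b=ray('top',(400,121),z); print(z,p.round(3),proj('side',p).round(0),'bin',b.round(3),proj('side',b).round(0))
for n,uv in (('orange',(365,157.8)),('magcap',(362.2,179.7))):
    print(n,ray('top',uv,.062 if n=='orange' else .045))
# tool down, tool x direction
o=manip.get_obs(); print(R.from_quat(o['tcp_rot']).as_matrix().round(2))
```

```text
0 [ 0.898 -0.081  0.   ] [517. 252.] bin [ 0.722 -0.173  0.   ] [441. 297.]
0.1 [ 0.852 -0.072  0.1  ] [507. 210.] bin [ 0.694 -0.155  0.1  ] [432. 250.]
0.2 [ 0.805 -0.063  0.2  ] [495. 162.] bin [ 0.665 -0.137  0.2  ] [422. 195.]
0.3 [ 0.759 -0.054  0.3  ] [481. 105.] bin [ 0.636 -0.119  0.3  ] [410. 131.]
0.4 [ 0.713 -0.045  0.4  ] [464.  37.] bin [ 0.607 -0.101  0.4  ] [396.  56.]
0.5 [ 0.666 -0.037  0.5  ] [443. -45.] bin [ 0.578 -0.083  0.5  ] [379. -34.]
orange [ 0.61835841 -0.08032344  0.062     ]
magcap [ 0.57010333 -0.07500145  0.045     ]
[[-0.97  0.25 -0.  ]
 [ 0.25  0.97 -0.  ]
 [-0.   -0.   -1.  ]]
```

Run:
```python
from h import *
im=cv2.imread('pics/side1.png')
cv2.imwrite('pics/crop2.png',cv2.resize(im[80:380,200:600],None,fx=2,fy=2,interpolation=cv2.INTER_CUBIC))
```

```text
(no output)
```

View pics/crop2.png

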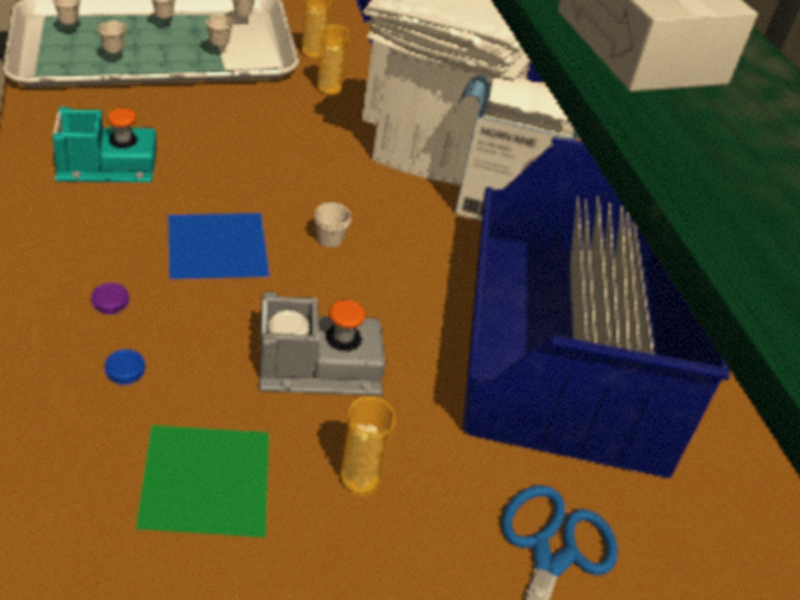

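The shelf edge is at about x=0.79, z=0.23, so it is clear of the plunger. I'll close the fingers and move over the gate for a wrist view.

Run:
```python
from h import *
manip.grasp()
manip.movep([0.53,-0.10,0.24],[0,1,0,0])
o=manip.get_obs(); print(o['time'],o['tcp_pos'],o['tcp_rot'],o['width'])
im=manip.snapshot('wrist'); save('w2',im); np.save('w2ext',wext(o))
```

```text
4.3167 [ 0.530139   -0.09939281  0.23997574] [-3.46078767e-04  9.99999936e-01  9.03048066e-05  4.63589570e-06] 0.005093792945026855
```

View pics/w2.png

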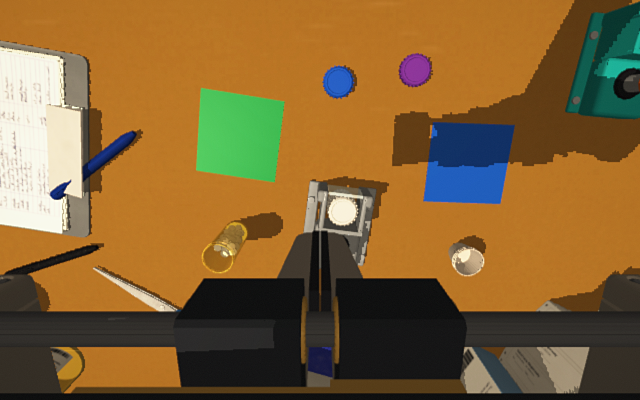

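The wrist view, with the robot at the top, shows the green mat at (240,135), the dispenser front at (342,187), the top magazine cap at (342,211), the vial at (222,250) and the cups at (466,258). The fingers hide the plunger.

Run:
```python
from h import *
im=cv2.cvtColor(cv2.imread('pics/w2.png'),cv2.COLOR_BGR2RGB); E=np.load('w2ext.npy'); ci=manip.camera_info('wrist')
for a,r in blobs(im,(50,100,60),(75,255,255),500):
    c=cv2.boxPoints(r); P=[ray('wrist',q,0,E,ci)[:2].round(4) for q in c]
    print(ray('wrist',r[0],0,E,ci).round(4),P,[np.linalg.norm(P[i]-P[i-1]).round(4) for i in range(4)])
im0=im[165:275,280:400]; save('crop3',cv2.resize(im0,None,fx=5,fy=5,interpolation=cv2.INTER_CUBIC))
```

```text
[ 0.4844 -0.2011  0.    ] [array([ 0.5268, -0.2654]), array([ 0.4297, -0.2409]), array([ 0.4442, -0.1402]), array([ 0.5432, -0.1584])] [np.float64(0.1082), np.float64(0.1001), np.float64(0.1017), np.float64(0.1007)]
```

View pics/crop3.png

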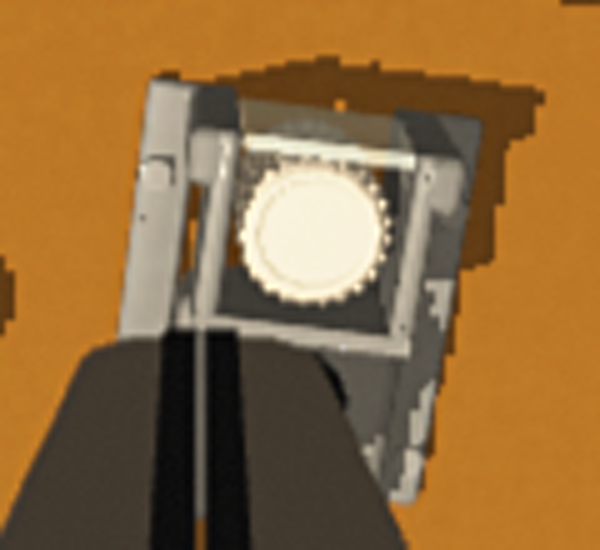

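Run:
```python
from h import *
E=np.load('w2ext.npy'); ci=manip.camera_info('wrist')
f=lambda x,y,z: ray('wrist',(280+x/5-.4,165+y/5-.4),z,E,ci)
a=f(152,82,.006); b=f(480,122,.006); r=f(120,335,.006)
print(a,b,np.linalg.norm(a-b),(a+b)/2,'yaw',np.degrees(np.arctan2(*(b-a)[:2]*[-1,1])))
d=b-a;d/=np.linalg.norm(d); ax=np.array([d[1],-d[0]]); mid=((a+b)/2)[:2]
print('axis',ax,'left edge dir',(r-a)[:2]/np.linalg.norm(r-a))
print('mag from front',mid+.024*ax,'plunger',mid+.074*ax,'gate',mid)
print('cap4',f(312,233,.044))
print('top view proj of plunger est',proj('top',np.r_[mid+.074*ax,.062]),'measured 365,157.8')
```

```text
[ 0.54121621 -0.11209028  0.006     ] [ 0.55152713 -0.02911658  0.006     ] 0.08361189471071812 [ 0.54637167 -0.07060343  0.006     ] yaw -7.083679557451987
axis [ 0.9923671  -0.12331881] left edge dir [ 0.99140984 -0.13079194]
mag from front [ 0.57018848 -0.07356308] plunger [ 0.61980684 -0.07972902] gate [ 0.54637167 -0.07060343]
cap4 [ 0.56938151 -0.07379576  0.044     ]
top view proj of plunger est [364.73648552 157.17726431] measured 365,157.8
```

Wrist and top views agree to about 1 mm: plunger at (0.619, -0.080) and yaw -7°. Pressing now.

Run:
```python
from h import *
q=(R.from_euler('z',-7,degrees=True)*R.from_quat([0,1,0,0])).as_quat()
manip.movep([0.619,-0.080,0.12],q)
manip.line_to([0.619,-0.080,0.07],vel=0.1)
b=manip.get_obs()['wrist_force']
s=manip.line_to([0.619,-0.080,0.035],vel=0.04,f_stop=18)
o=manip.get_obs(); print(s,o['time'],o['tcp_pos'],o['wrist_force']-b)
manip.wait(0.3); o=manip.get_obs(); print(o['tcp_pos'],o['wrist_force']-b)
save('s3',manip.snapshot('side'))
```

```text
True 6.4 [ 0.61969262 -0.08007963  0.04038469] [-1.344306    0.10214132  7.89201897]
[ 0.61971156 -0.08008047  0.04039679] [-2.50069111 -0.63443603 10.64478715]
```

View pics/s3.png

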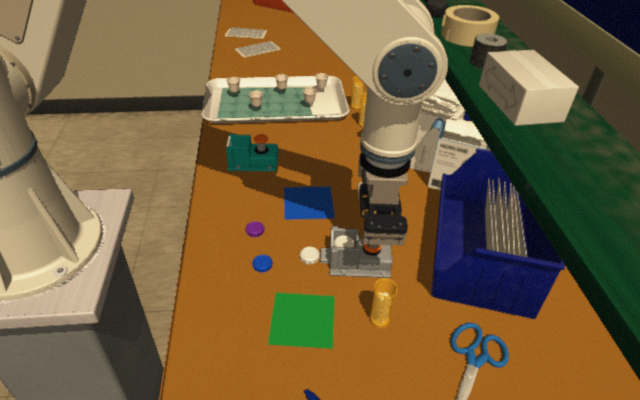

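The plunger is fully down (TCP z=0.040) and one white cap lies at (310,255). I'll lift off and look at the cap with the wrist camera.

Run:
```python
from h import *
manip.line_to([0.619,-0.080,0.13],vel=0.08)
manip.movep([0.54,0.03,0.17],[0,1,0,0])
o=manip.get_obs(); E=wext(o); np.save('w4ext',E); print(o['time'],o['tcp_pos'])
save('w4',manip.snapshot('wrist')); save('t4',manip.snapshot('top'));save('s4',manip.snapshot('side'))
```

```text
8.6417 [0.5402919  0.03014683 0.17011368]
```

View pics/w4.png

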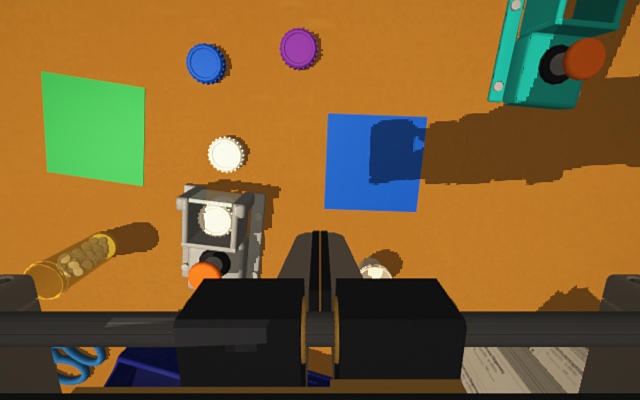

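View pics/s4.png

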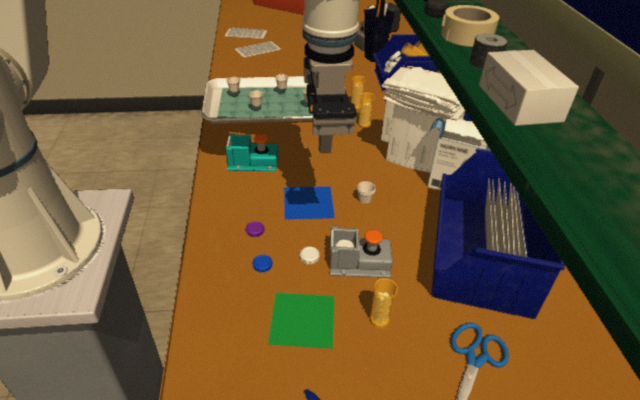

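The plunger is back up and the single ejected cap is at wrist pixel (227,154), with caps still in the magazine. I'll measure that cap and push it in stages, checking in the wrist view after each one.

```bash
cat >> h.py <<'E'
def findcap(im,E,guess,rad=0.03):
    ci=manip.camera_info('wrist')
    hsv=cv2.cvtColor(im,cv2.COLOR_RGB2HSV); m=cv2.inRange(hsv,(0,0,170),(179,90,255))
    m=cv2.morphologyEx(m,cv2.MORPH_CLOSE,np.ones((5,5)))
    cs,_=cv2.findContours(m,cv2.RETR_EXTERNAL,cv2.CHAIN_APPROX_NONE)
    best=None
    for c in cs:
        if cv2.contourArea(c)<60: continue
        (u,v),r=cv2.minEnclosingCircle(c); p=ray('wrist',(u,v),.010,E,ci); e=ray('wrist',(u+r,v),.010,E,ci)
        d=np.linalg.norm(p[:2]-guess)
        if d<rad and (best is None or d<best[0]): best=(d,p[:2],np.linalg.norm(e-p),(u,v,r))
    return best
E
python3 - <<'E'
from h import *
im=cv2.cvtColor(cv2.imread('pics/w4.png'),cv2.COLOR_BGR2RGB); E=np.load('w4ext.npy'); ci=manip.camera_info('wrist')
print(findcap(im,E,np.array([.51,-.066]),.05))
for uv in ((206,63),(300,48)): print(ray('wrist',uv,.01,E,ci))
for a,r in blobs(im,(50,100,60),(75,255,255),500): print(ray('wrist',r[0],0,E,ci))
hsv=cv2.cvtColor(im,cv2.COLOR_RGB2HSV)
m=cv2.inRange(hsv,(50,100,60),(75,255,255)); c=max(cv2.findContours(m,0,1)[0],key=cv2.contourArea)
q=cv2.approxPolyDP(c,5,True)[:,0]; P=np.array([ray('wrist',x,0,E,ci)[:2] for x in q]); print(P,P.mean(0))
E
```

```text
(np.float64(0.0017007551633809817), array([ 0.50874388, -0.06485338]), np.float64(0.01866094409310324), (225.83026123046875, 154.0311737060547, 18.52658462524414))
[ 0.4234774 -0.0771405  0.01     ]
[0.41054211 0.01135876 0.01      ]
[ 0.48383554 -0.20218987  0.        ]
[[ 0.43023848 -0.2420949 ]
 [ 0.52675423 -0.25714352]
 [ 0.54284181 -0.15940978]
 [ 0.44503527 -0.14363906]] [ 0.48621745 -0.20057182]
```

Cap is at (0.509,-0.065) with measured radius 18.7 mm (18 expected), and the mat centre is at (0.486,-0.200). Lowering behind the cap and doing a first short push.

```bash
cat >> h.py <<'E'
MAT=np.array([.486,-.2005])
def quat(u): # tool y opposite to push direction
    a=np.arctan2(u[0],-u[1]); return (R.from_euler('z',a)*R.from_quat([0,1,0,0])).as_quat()
def look(name,guess,rad=.03):
    o=manip.get_obs(); im=manip.snapshot('wrist'); save(name,im); r=findcap(im,wext(o),guess,rad)
    print(name,'t',round(o['time'],2),'tcp',o['tcp_pos'].round(4),'F',o['wrist_force'].round(1),'cap',None if r is None else (r[1].round(4),round(r[2],4),np.round(r[3],0)))
    return r
E
python3 - <<'E'
from h import *
c=np.array([.5087,-.0649]); u=(MAT-c)/np.linalg.norm(MAT-c); q=quat(u)
s=c-.055*u
manip.movep([*s,0.06],q)
manip.line_to([*s,0.005],vel=.08,f_stop=10)
p=c-.030*u
manip.line_to([*p,0.005],vel=.05)
look('p1',c)
p=c-.010*u
manip.line_to([*p,0.005],vel=.04)
look('p2',c,.05)
E
```

```text
p1 t 10.82 tcp [ 0.5136 -0.0355  0.005 ] F [ 0.8 -0.4  0.3] cap (array([ 0.5078, -0.0677]), np.float64(0.0176), array([260., 248.,  32.]))
p2 t 11.53 tcp [ 0.5103 -0.0552  0.005 ] F [ 0.7  0.2 -0.2] cap (array([ 0.5044, -0.0869]), np.float64(0.0177), array([260., 248.,  32.]))
```

View pics/p2.png

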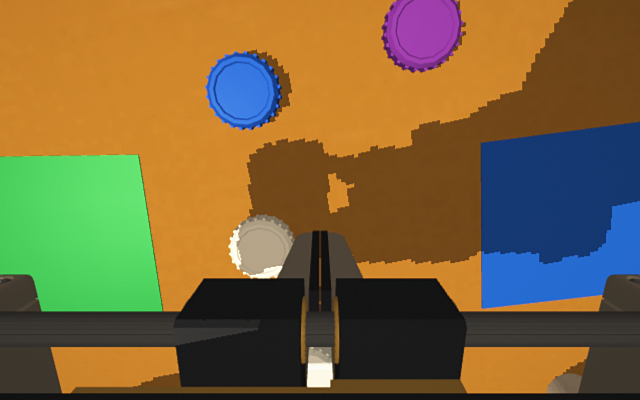

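The cap is in contact with the finger back and its offset is unchanged (pixel (260,248) in both looks), so it tracks well. I'll continue in stages and stop if it drifts.

Run:
```python
from h import *
o=manip.get_obs(); t=o['tcp_pos'][:2]
T=R.from_quat(o['tcp_rot']).as_matrix(); u=-T[:2,1]; n=np.array([-u[1],u[0]])
c=look('p3',t+.032*u)[1]
for i in range(5):
    rem=(MAT-c)@u; 
    if rem<.003: break
    st=min(rem,.027); t=t+st*u
    manip.line_to([*t,0.005],vel=.05)
    r=look(f'p{4+i}',c+st*u)
    if r is None: print('lost');break
    c=r[1]; tc=manip.get_obs()['tcp_pos'][:2]; print('along',((c-tc)@u).round(4),'lat',((c-tc)@n).round(4),'to mat',((MAT-c)@u).round(4),((MAT-c)@n).round(4))
    if abs((c-tc)@n)>.006: print('drift');break
```

```text
p3 t 11.57 tcp [ 0.5104 -0.0551  0.005 ] F [-0.2  0.7  0.9] cap (array([ 0.5045, -0.0874]), np.float64(0.0175), array([260., 248.,  32.]))
p4 t 12.32 tcp [ 0.5059 -0.0819  0.005 ] F [ 0.5 -0.9  0.2] cap (array([ 0.5007, -0.1157]), np.float64(0.0172), array([257., 250.,  32.]))
along 0.0344 lat 0.0004 to mat 0.0861 -0.0004
p5 t 13.06 tcp [ 0.5014 -0.1085  0.005 ] F [ 0.2  0.4 -0.3] cap (array([ 0.4962, -0.1421]), np.float64(0.0174), array([258., 250.,  32.]))
along 0.0341 lat 0.0005 to mat 0.0593 -0.0004
p6 t 13.8 tcp [ 0.4969 -0.1351  0.005 ] F [0.2 0.2 0.1] cap (array([ 0.492, -0.169]), np.float64(0.0175), array([257., 250.,  32.]))
along 0.0344 lat 0.0007 to mat 0.0321 -0.0007
p7 t 14.54 tcp [ 0.4925 -0.1618  0.005 ] F [ 0.4  0.9 -0.7] cap (array([ 0.4875, -0.1956]), np.float64(0.0175), array([257., 250.,  32.]))
along 0.0344 lat 0.0008 to mat 0.0051 -0.0007
p8 t 14.84 tcp [ 0.4917 -0.1667  0.005 ] F [-0.1  0.7  0.9] cap (array([ 0.4866, -0.1995]), np.float64(0.0175), array([259., 250.,  32.]))
along 0.0333 lat 0.0005 to mat 0.0011 -0.0005
```

The cap is at the mat centre. I'll back off, raise the hand, move clear and check.

Run:
```python
from h import *
o=manip.get_obs(); t=o['tcp_pos'][:2]; u=-R.from_quat(o['tcp_rot']).as_matrix()[:2,1]
b=t-.03*u
manip.line_to([*b,0.005],vel=.06)
manip.line_to([*b,0.2],vel=.15)
manip.movep([0.45,-0.05,0.25],[0,1,0,0])
manip.wait(.3)
o=manip.get_obs(); E=wext(o); im=manip.snapshot('wrist'); save('f1',im); print(o['time'],findcap(im,E,MAT,.05))
for a,r in blobs(im,(50,100,60),(75,255,255),500): print(ray('wrist',r[0],0,E,manip.camera_info('wrist')))
s=manip.snapshot('side'); tp=manip.snapshot('top'); 
save('f2',np.hstack([s[150:350,200:420],tp[130:265,270:450][:,:180].repeat(1,0)]) if False else cv2.resize(s[170:360,220:420],None,fx=4,fy=4)[:600])
save('f3',cv2.resize(tp[110:260,270:450],None,fx=4,fy=4))
```

```text
17.8083 (np.float64(0.0026401083773480434), array([ 0.4861696 , -0.19786534]), np.float64(0.018342774471680267), (206.40403747558594, 199.60606384277344, 14.160624504089355))
[ 0.48468311 -0.20135861  0.        ]
```

View pics/f1.png

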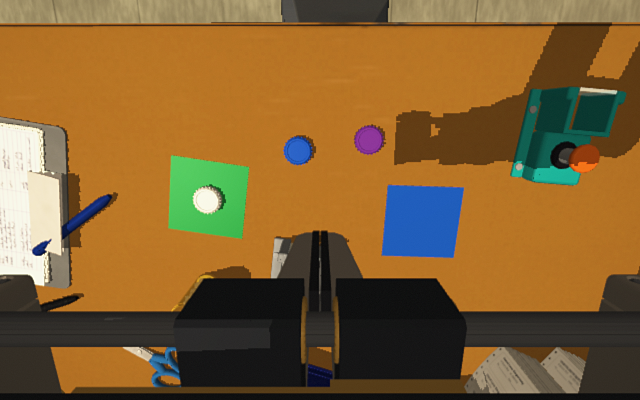

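View pics/f2.png

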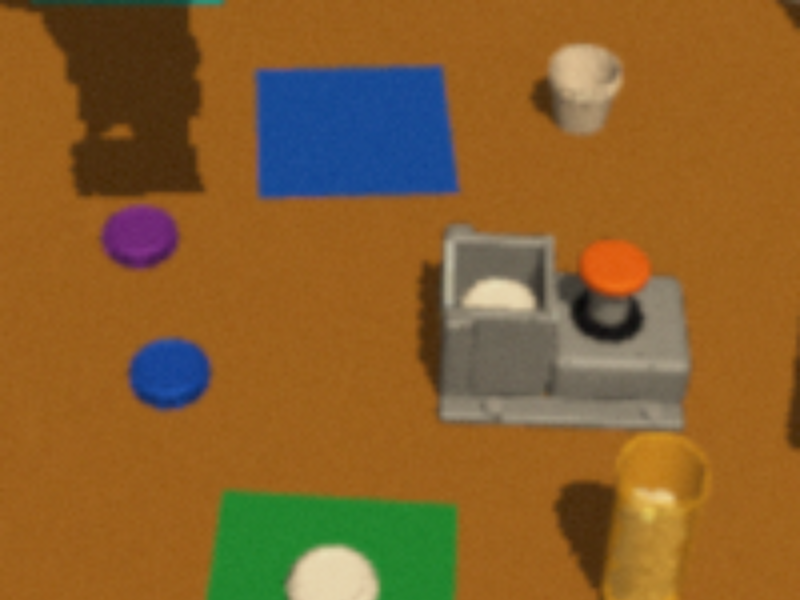

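The cap lies flat in the middle of the mat at wrist pixel (206,200), about 3 mm from its centre. The plunger is up, caps remain in the magazine, the vial and cups are standing, and the hand is clear. Handing in.

```bash
python3 -c "
from plant import manip
manip.job_done(); print(manip.get_obs()['time'])"
```

```text
the job is handed in; nothing more can be done
the job is handed in; nothing more can be done
```

I pressed the grey dispenser's orange plunger once, and one white cap came out of the gate. I then pushed that cap about 135 mm onto the green mat with the closed fingertips, lifted the hand clear and handed the job in. There is no verdict yet. My last clock reading, just before handing in, was 17.8 s of the 54 s allowed.

- **Plunger:** it bottomed out with the fingertips at z = 0.040 m. The side view afterwards showed it fully back up.
- **Cap:** it lies flat in the middle of the mat, 3–4 mm from the centre by two wrist-camera measurements; 34 mm is allowed.
- **Other caps:** the remaining stack is visible in the magazine, and no second cap came out.
- **Surroundings:** the vial and the paper cups were upright and looked unmoved in the last side view, but I didn't measure their positions again.

No checks failed. The mat-centre estimates from the different views differed by up to about 4 mm.

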